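Mark an offcut in the sprung lever press and ease the lever back up

TASK

Take the longer of the two loose wooden offcuts and lay it flat in the marking press, with one end against the steel end stop and one long side against the steel back fence, under the lever. Press the lever all the way down to its stop to mark the wood, hold it there a moment, then ease it slowly all the way back up against its spring, never letting it snap up. Let go of the lever, and leave the offcut in place in the press and the short offcut and the tape roll where they are.

Things in the scene. Friction and masses are not known exactly. Their poses are not given: they have to be found in the camera images.
- press: Lever marking press, fixed; origin at table level. +x runs from the knob towards the hinge, +y along the bed away from the end stop, z up. Plywood base, x -60 to 120, y -75 to 115 mm; its top, 18 mm up, is the bed, open to -x and +y. The lever swings in the plane y = -28 mm. Two steel cheeks carry the hinge behind the fence: x 67 to 103, y -50 to -6 mm, 100 mm high.
- press_seat (a point): Point on the bed where the long offcut's origin lies when home in the corner: x 7.5, y 30, z 18 mm from the press origin, same axes; the 160 mm length then runs along y. Steel bars 16 mm high form the corner: back fence, face at x = 30 mm (y -60 to 20), and end stop, face at y = -50 mm (x -30 to 30). The wood slides in under the lever from +y; the raised foot leaves about 30 mm above it.
- press_hinge (a point): Centre of the lever's hinge pin (x = 85, y = -28, z = 85 mm from the press origin); axes as those of the press.
- press_knob (a point): Centre of the black ball knob, 36 mm in diameter, on the lever's free end, 190 mm from the hinge pin. Lever up: 171 mm ahead of the hinge (press -x) and 83 mm above it; lever down: 190 mm ahead and level with it. The lever is a 16 x 14 mm steel bar. The ball is free above and on both sides: press it from above or grip it across, along the press's y.
- press_arm (a joint): Lever angle, rad: 0 = fully up (its spring holds it there), grows as pressed, 0.45 = down on its stop. The knob moves in an arc about the hinge pin in the press's x-z plane. Pressing at the knob takes about 1.5 N at the top, 7.5 N at the stop. Let go when down, it flies up at about 4 rad/s; over 1.2 rad/s upwards (0.23 m/s at the knob) is a snap back. Eased up at 0.05 m/s it turns 0.26 rad/s.
- long_offcut: The work piece: plain planed timber block, 160 mm long (its y), 45 mm wide (its x), 30 mm thick (z), about 0.1 kg, loose, lying flat on the table to the left of the press; origin at the centre of its underside. Either end may go to the stop.
- short_offcut: A shorter, thinner timber offcut, 130 mm long (its y), 50 mm wide (its x), 22 mm thick, loose, lying flat beside the long one (they may lie either way round); not used. Origin at the centre of its underside.
- tape_ring: Roll of masking tape lying flat, 96 mm in diameter, 24 mm high, loose; a bystander. Origin at the centre of its underside.
There are look-alikes about, which are no part of the job. What is shaped like the long_offcut but pink is not meant.

How it is judged:
On the way, in this order (a step that is already met when the one before it is completed fails the run):
1. the long offcut lies home in the corner of the press, lever still up (x of long_offcut in the frame of press_seat between -0.007 and 0.004 m and y of long_offcut in the frame of press_seat between -0.004 and 0.008 m and z of long_offcut in the frame of press_seat between -0.004 and 0.006 m and angle between the y axis of long_offcut and the y axis of press, either way round below 0.09 rad and value of joint press_arm below 0.1 rad), for 0.2 s.
2. the lever is down on its stop over the offcut (x of long_offcut in the frame of press_seat between -0.007 and 0.004 m and y of long_offcut in the frame of press_seat between -0.004 and 0.008 m and z of long_offcut in the frame of press_seat between -0.004 and 0.006 m and angle between the y axis of long_offcut and the y axis of press, either way round below 0.09 rad and value of joint press_arm above 0.425 rad), for 0.3 s.
3. the lever is fully up again (value of joint press_arm below 0.03 rad), for 0.2 s.
At the end, for the whole second after the job is handed in: The lever is fully up (within 0.03 rad) and the long offcut lies at rest, flat on the bed, its long side within 7 mm of the back fence and its end within 8 mm of the end stop, square to them within 0.09 rad (x of long_offcut in the frame of press_seat between -0.007 and 0.004 m and y of long_offcut in the frame of press_seat between -0.004 and 0.008 m and z of long_offcut in the frame of press_seat between -0.004 and 0.006 m and angle between the y axis of long_offcut and the y axis of press, either way round below 0.09 rad and value of joint press_arm below 0.03 rad and linear speed of long_offcut below 0.01 m/s); the robot touches nothing.
It fails at once if the lever snaps back: it moves up faster than 1.2 rad/s (velocity of joint press_arm below -1.2 rad/s).
It fails at once if the short offcut is pushed more than 30 mm (distance of short_offcut from where it was at the start of the episode above 0.03 m).
It fails at once if the tape roll is pushed more than 30 mm (distance of tape_ring from where it was at the start of the episode above 0.03 m).
It also fails if it takes over 66 s, if anything falls off the work surface, if the arm or the gripper's body presses on something with over 40 N, if the wrist force passes 120 N, or if a joint passes its speed limit or range.

ROBOT

A 6-joint arm with a two-finger parallel gripper is mounted at the origin on a cart in front of the work surface, level with it; the furniture and walls round the work are solid. World frame = base frame: x ahead of the robot, y to its left, z up, the work surface at z = 0. Lengths are in m, angles in rad, forces in N, time in s.
With the tool pointing down it reaches from about 0.325 to 0.9 m from the base axis. Payload 3.5 kg.
Tool frame: the origin (TCP) lies at the very end of the fingers, on their centre line; the grasp point (between the pads) lies 19 mm behind it; y points along the fingers, z is the direction in which the jaws open and shut, and the axes are right-handed (so a half turn about y gives the same grasp; the last joint's range is limited). The gripper opens to 85 mm and grips with 20 to 120 N. Pads are 22 mm wide; open, the fingers measure 114 mm over their backs; the gripper's body (76 mm by 85 mm) begins 54 mm behind the grasp point. The pads swing forward as they close: fully open they stand 13 mm farther back than shut.
Start: joints at [1.024, 0.276, -0.026, 1.268, 0, 1.467], TCP at [0.268, 0.564, 0.231] pointing down, gripper open.
Joint ranges: [-3.12, 3.12], [-0.85, 1.88], [-1.08, 1.24], [-1.95, 2.15], [-1.57, 1.53], [-3.14, 3.14]. Speed limits (rad/s): [2.57, 2.57, 3.14, 3.14, 3.14, 3.14].

INTERFACE

Orientations are given as [roll, pitch, yaw] about the fixed x, y, z axes, in that order (R = Rz(yaw) Ry(pitch) Rx(roll)).
In Python, from workcell import observe, eyes, job gives the robot as it stands.
- The arm moves only by the tool step_arm, never from a script. Its argument "increments" is a list that holds one entry, the list of rows, each a list of 7 numbers: the turn, a rotation vector about the tool's x, y, z in rad, then the shift along the tool's x, y, z in mm, then the finger opening in mm, from 0 to 85.4. A call has exactly 5 rows; each row shifts and turns the commanded pose from where the row before left it, along the tool's axes as they then stand; what a row does not reach is not made up. A row lasts 1/10 s, in which the tool goes at most 50 mm and 8.59 degrees, less where a joint would pass 70% of its speed; a pose out of reach is approached as far as the arm can. A call is refused whole if a number of a shift passes 50 or a number of a turn 0.15, either way. A call with a gripper value outside its range is refused whole. The fingers move at their own pace and stop on an object; "force" is the grip in N (left out, the last holds). Time passes only in rows, so rows that do not move let the fingers close, or fill a call up. It gives the time, the measured TCP pose, the force and the opening at its end, in the units of the state.
- observe(): the state, without advancing time (a new reading comes with each control period).
- eyes.camera(name): name is "scene" or "top" or "wrist"; returns (picture, depth): 384x512x3 uint8, red, green, blue; 384x512 float32, m along the optical axis (not along the pixel's ray), 0 where there is no reading.
- eyes.camera_params(name): a dict with "fov_y" (degrees; the focal length in pixels is half the picture's height over the tangent of half this angle, whatever the lens; pixels are square), "cx", "cy" (the principal point, pixels), "rvec" (rotation vector, rad) and "tvec" (3), from world to camera coordinates, as OpenCV has them. Camera axes: x right, y down, z forward; pixel columns grow to the right and rows downward; lengths in m; the calibration is good to about 2 mm. A picture is of the moment at which its call begins: read the wrist's pose just before it. camera_params takes no time and is no camera call; for the wrist camera it gives the pose at the moment of the call.
- job.close_job(): hands the job in, once; it reports no verdict.
The state is a dict: "time_s": time; "qpos": joint angles; "joint_vel": joint speeds; "joint_efforts": joint torques, N m; "position": TCP position; "orientation": TCP orientation; "contact_force": force on the tool from outside, world axes, zero at the start; "torque": the same for the moment, N m; "width": finger opening in m.
Only numpy, scipy, OpenCV 4.12 (cv2) and the standard library are available. Lean on these libraries where they do the work, as an engineer would, in place of code of your own. Each camera call takes 0.05 s, during which the arm holds its last target.

## Working session

There is one attempt and no reset: what is moved stays moved. The work goes in short steps, Python scripts to look and compute and a tool call to move; the robot and the scene stay as the last step left them, time stands still between calls to the robot, and variables do not carry over. Pictures are saved under pics/ and viewed, and the job is handed in when it is done.

Besides the shell and the picture viewer there is one more tool, called after "Request:" as name(argument=value, ...) on one line, values as JSON. step_arm: Moves the arm, as the interface text tells. Its arguments: {"type":"object","properties":{"increments":{"type":"array"},"force":{"type":"number"}},"required":["increments"]}

```bash
mkdir -p pics; ls; python3 - <<'E'
from workcell import observe, eyes
import cv2,numpy as np
print(observe())
for n in ["scene","top"]:
    p,d=eyes.camera(n); cv2.imwrite(f"pics/{n}0.png",p[:,:,::-1]); np.savez(f"{n}0.npz",p=p,d=d); print(n,eyes.camera_params(n))
E
```

```text
pics
{'time_s': 0.0, 'qpos': array([ 1.02362748e+00,  2.77102879e-01, -2.79179751e-02,  1.26800610e+00,
       -2.26264525e-05,  1.46741264e+00]), 'joint_vel': array([ 4.51553799e-04, -6.07368206e-04,  3.53378375e-04,  7.04185633e-04,
       -2.28477981e-05,  1.96798258e-04]), 'joint_efforts': array([-1.00300407e-03, -4.45515168e+01,  2.95200777e+01,  1.62972469e-02,
       -5.67746281e-05,  3.08573412e-06]), 'position': array([0.26793842, 0.56376923, 0.23016094]), 'orientation': array([-1.57301738e+00,  2.07694292e-04, -4.43785365e-01]), 'contact_force': array([ 0.10343902, -0.4443864 , -0.04726139]), 'torque': array([-0.01969128, -0.03577707, -0.05045952]), 'width': 0.0853168325440281}
scene {'fov_y': 54.42877701337793, 'cx': 252.34056389322006, 'cy': 193.13132034596165, 'rvec': array([ 2.24594168, -0.86848935,  0.33026825]), 'tvec': array([-0.36503979,  0.4058978 ,  0.79839746])}
top {'fov_y': 46.986454062764665, 'cx': 258.27163472606964, 'cy': 196.9870599597534, 'rvec': array([ 2.1101896 , -2.09838943,  0.23170905]), 'tvec': array([0.042514  , 0.56119142, 0.88859048])}
```

View pics/scene0.png

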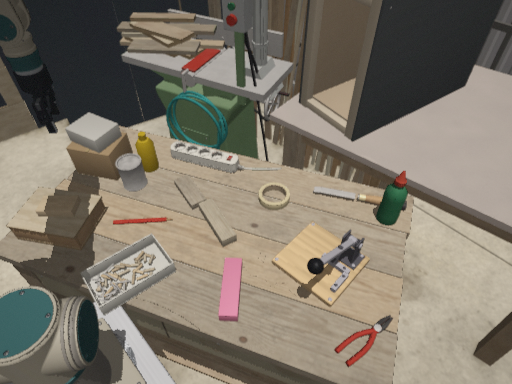

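View pics/top0.png

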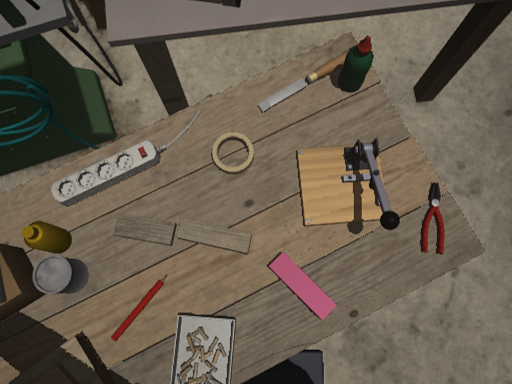

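```bash
cat > h.py <<'E'
import numpy as np,cv2
from workcell import observe,eyes
def cam(n):
    c=eyes.camera_params(n); R=cv2.Rodrigues(np.array(c['rvec']))[0]; t=np.array(c['tvec'])
    f=192/np.tan(np.radians(c['fov_y']/2)); return R,t,f,c['cx'],c['cy']
def ray(C,uv,z):
    R,t,f,cx,cy=C; o=-R.T@t; d=R.T@np.array([(uv[0]-cx)/f,(uv[1]-cy)/f,1.]); return o+d*(z-o[2])/d[2]
def proj(C,P):
    R,t,f,cx,cy=C; q=R@np.array(P)+t; return q[:2]/q[2]*f+[cx,cy]
def cloud(C,d):
    R,t,f,cx,cy=C; v,u=np.mgrid[:d.shape[0],:d.shape[1]]
    q=np.stack([(u-cx)/f*d,(v-cy)/f*d,d],-1); return (q-t)@R
E
python3 - <<'E'
from h import *
for n in ["top","scene"]:
    z=np.load(n+"0.npz");p,d=z['p'],z['d'];C=cam(n);W=cloud(C,d)
    print(n,"cam at",-C[0].T@C[1])
    for uv in ([(144,230),(213,237),(233,136),(300,285),(340,200),(390,219),(325,215)] if n=="top" else [(187,193),(217,222),(232,290),(316,266)]): print(uv,W[uv[1],uv[0]].round(4))
p=cv2.imread("pics/top0.png")
cv2.imwrite("pics/c1.png",cv2.resize(p[190:270,90:270],None,fx=4.4,fy=4.4,interpolation=cv2.INTER_CUBIC))
cv2.imwrite("pics/c2.png",cv2.resize(p[125:245,280:420],None,fx=5,fy=5,interpolation=cv2.INTER_CUBIC))
E
```

```text
top cam at [0.35295632 0.043926   0.98986294]
(144, 230) [0.4936 0.2974 0.0233]
(213, 237) [0.4781 0.144  0.03  ]
(233, 136) [0.714  0.105  0.0234]
(300, 285) [ 0.3765 -0.0446  0.027 ]
(340, 200) [ 0.5654 -0.1387  0.0158]
(390, 219) [ 0.4934 -0.1985  0.1835]
(325, 215) [ 0.5302 -0.1034  0.0192]
scene cam at [ 0.10845546 -0.44110772  0.8538776 ]
(187, 193) [0.4799 0.2868 0.0253]
(217, 222) [0.4746 0.1309 0.0302]
(232, 290) [ 0.3704 -0.0601  0.0262]
(316, 266) [ 0.4862 -0.2076  0.1822]
```

View pics/c1.png

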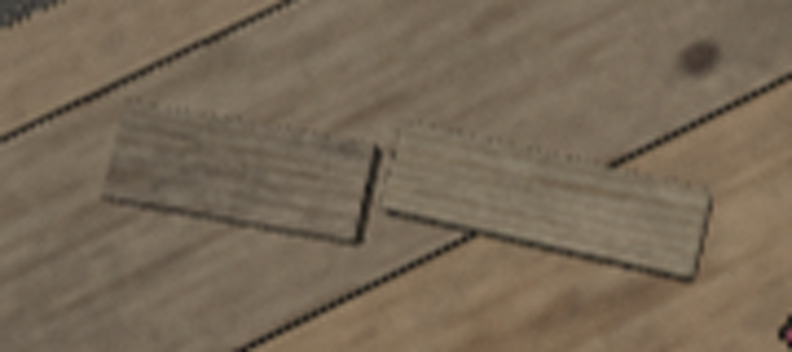

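View pics/c2.png

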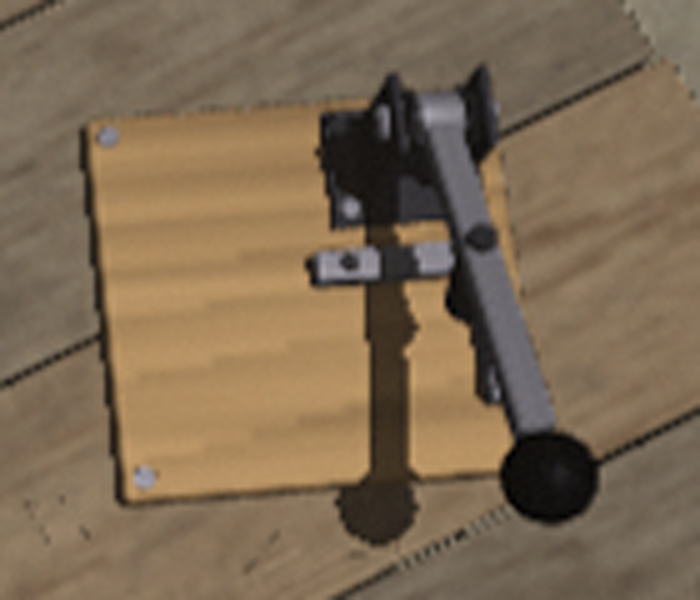

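The candidates in the top view are:
- (213,237): plain wood, 30 mm high and the longer of the two.
- (144,230): plain wood, about 23 mm high and shorter.
- (300,285): pink, so excluded.

The enlarged crop confirms that the plain piece at (213,237) is the long offcut. Next I'll measure the poses.

```bash
python3 - <<'E'
from h import *
for n,c,s in [("top",(213,237),(144,230)),("scene",(217,222),(187,193))]:
    z=np.load(n+"0.npz");p,d=z['p'],z['d'];C=cam(n);W=cloud(C,d)
    for nm,uv,h in [("long",c,.03),("short",s,.022)]:
        X=W; m=((X[...,2]>h-.006)&(X[...,2]<h+.007)).astype(np.uint8)
        _,L=cv2.connectedComponents(m,connectivity=4); mm=L==L[uv[1],uv[0]]
        v,u=np.nonzero(mm); pts=np.array([ray(C,(a,b),h)[:2] for a,b in zip(u,v)])
        r=cv2.minAreaRect((pts*1000).astype(np.float32)); print(n,nm,len(u),r,"z",np.median(X[mm][:,2]), cv2.boxPoints(r).round(0).tolist())
    # press base
    if n=="top":
        hsv=cv2.cvtColor(p,cv2.COLOR_RGB2HSV); m=cv2.inRange(hsv,(8,80,60),(25,255,255)); m[:,:280]=0;m[:120]=0;m[250:]=0; m[:,400:]=0
        _,L,st,_=cv2.connectedComponentsWithStats(m); k=1+np.argmax(st[1:,4]); mm=(L==k); cv2.imwrite("pics/m.png",mm*255)
        v,u=np.nonzero(mm); pts=np.array([ray(C,(a,b),.018)[:2] for a,b in zip(u,v)])*1000
        print("z",np.median(W[mm][:,2]))
        # knob
        b=cv2.inRange(hsv,(0,0,0),(179,255,45));_,L,st,ce=cv2.connectedComponentsWithStats(b);k=L[219,390];print("knob px",ce[k],st[k])
        r=cv2.minAreaRect(pts.astype(np.float32)); print(r,cv2.boxPoints(r).round(0).tolist())
        # left edge: max y per x-bin
    else:
        b=cv2.inRange(cv2.cvtColor(p,cv2.COLOR_RGB2HSV),(0,0,0),(179,255,45));_,L,st,ce=cv2.connectedComponentsWithStats(b);k=L[266,316];print("knob px",ce[k],st[k])
E
```

```text
top long 1507 ((483.86578369140625, 142.62127685546875), (159.89105224609375, 45.278133392333984), 77.71821594238281) z 0.02989504389303715 [[445.0, 69.0], [489.0, 60.0], [523.0, 216.0], [479.0, 226.0]]
top short 1325 ((498.4064025878906, 297.35791015625), (130.84263610839844, 50.211029052734375), 80.26727294921875) z 0.021698064760670783 [[463.0, 237.0], [512.0, 229.0], [534.0, 358.0], [485.0, 366.0]]
z 0.01657478975494896
knob px [389.32       219.86909091] [380 211  20  19 275]
((576.1004638671875, -116.51628112792969), (242.89552307128906, 229.0928497314453), 0.321535587310791) [[454.0, -3.0], [455.0, -232.0], [698.0, -230.0], [697.0, -1.0]]
scene long 708 ((480.1918640136719, 141.85543823242188), (162.8287353515625, 46.65601348876953), 77.46147155761719) z 0.030236895073672262 [[440.0, 67.0], [485.0, 57.0], [521.0, 216.0], [475.0, 226.0]]
scene short 513 ((494.4603271484375, 295.64892578125), (137.0198211669922, 51.26375961303711), 80.3891372680664) z 0.022316105906193248 [[458.0, 232.0], [508.0, 224.0], [531.0, 359.0], [481.0, 367.0]]
knob px [261.19033539 210.24916654] [     0      0    512    384 169774][ WARN:0@0.710] global loadsave.cpp:1063 imwrite_ Unsupported depth image for selected encoder is fallbacked to CV_8U.
```

View pics/m.png

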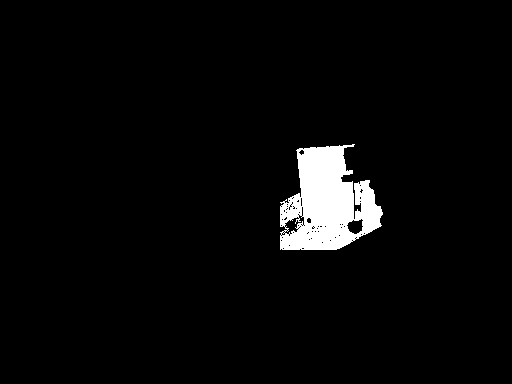

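```bash
python3 - <<'E'
from h import *
n="top"
z=np.load(n+"0.npz");p,d=z['p'],z['d'];C=cam(n);W=cloud(C,d)
m=((W[...,2]>.010)&(W[...,2]<.026)).astype(np.uint8); m[:,:285]=0
_,L=cv2.connectedComponents(m,connectivity=4); mm=L==L[200,325]
cv2.imwrite("pics/m2.png",cv2.resize((mm*255).astype(np.uint8)[120:250,280:420],None,fx=4,fy=4))
def line(pts):
    vx,vy,x,y=cv2.fitLine(np.array(pts,np.float32),cv2.DIST_HUBER,0,.01,.01).ravel(); return vx,vy,x,y
# left edge: smallest col in rows 155..215 ; bottom: largest row in cols 305..345; top edge: smallest row cols 303..340
le=[(np.nonzero(mm[v])[0].min()-.5,v) for v in range(156,216)]
bo=[(u,np.nonzero(mm[:,u])[0].max()+.5) for u in range(308,348)]
to=[(u,np.nonzero(mm[:,u])[0].min()-.5) for u in range(303,342)]
F={}
for nm,e in [("left",le),("front",bo),("back",to)]:
    P=np.array([ray(C,q,.018)[:2]*1000 for q in e]); l=line(P); F[nm]=l; print(nm,l,np.degrees(np.arctan2(l[1],l[0])), np.std((P-l[2:])@[-l[1],l[0]]))
def inter(a,b):
    A=np.array([[a[0],-b[0]],[a[1],-b[1]]]); s=np.linalg.solve(A,np.array([b[2]-a[2],b[3]-a[3]])); return np.array(a[2:])+s[0]*np.array(a[:2])
c1=inter(F["left"],F["front"]);c2=inter(F["left"],F["back"]);print("corner(-60,115)",c1,"corner(120,115)",c2,np.linalg.norm(c1-c2))
ex=(c2-c1)/np.linalg.norm(c2-c1); print("yaw",np.degrees(np.arctan2(ex[1],ex[0])))
ey=np.array([-ex[1],ex[0]]); o=(c1+c2)/2-ex*30-ey*115; print("origin",o)
k=o+ex*(85-171)+ey*-28; K=[k[0]/1000,k[1]/1000,.168]; print("knob",K,proj(C,K),proj(cam("scene"),K)); print("seat",o+ex*7.5+ey*30)
E
```

```text
left (np.float32(0.99602485), np.float32(0.08907593), np.float32(598.1357), np.float32(-49.157448)) 5.110448 0.6851995051221247
front (np.float32(0.09184068), np.float32(-0.99577373), np.float32(512.3899), np.float32(-111.10069)) -84.730484 0.6165266614721955
back (np.float32(0.09055633), np.float32(-0.99589133), np.float32(692.2951), np.float32(-100.60219)) -84.80438 0.689654890535207
corner(-60,115) [507.42505 -57.26983] corner(120,115) [686.89545  -41.219536] 180.18666
yaw 5.110447
origin [ 577.52325 -166.45982]
knob [np.float32(0.49435925), np.float32(-0.20200905), 0.168] [389.45483192 219.88524731] [315.81272746 265.75781479]
seat [ 582.32117 -135.911  ]
```

View pics/m2.png

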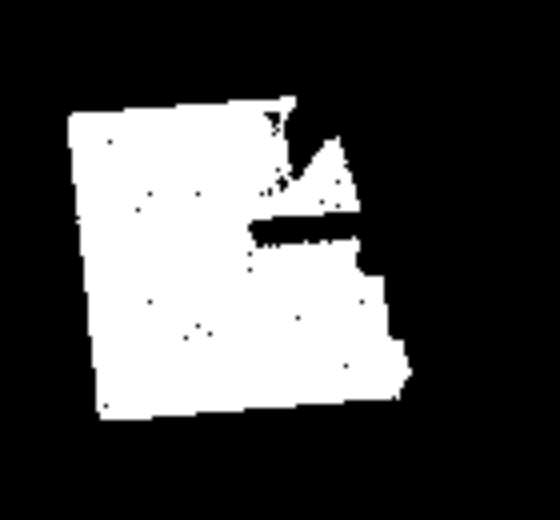

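```bash
cat >> h.py <<'E'
from scipy.spatial.transform import Rotation as Ro
def plan(tgt,yaw,n,base=None):
    s=observe(); R=Ro.from_euler('xyz',s['orientation']); p=np.array(s['position'])
    T=Ro.from_euler('xyz',[-np.pi/2,0,yaw]); rv=(R.inv()*T).as_rotvec()/n
    dp=(np.array(tgt)-p)/n*1000
    print("at",p.round(4),s['orientation'].round(4),"t",s['time_s'])
    for i in range(n):
        Ra=R*Ro.from_rotvec(rv*i); Rb=R*Ro.from_rotvec(rv*(i+1))
        print(i,rv.round(4),"pre",Ra.inv().apply(dp).round(1),"post",Rb.inv().apply(dp).round(1))
E
python3 -c "
from h import *
plan([.491,.1795,.15],np.radians(-102.3),15)"
```

```text
at [0.268  0.5638 0.2303] [-1.5728e+00  2.0000e-04 -4.4380e-01] t 0.1
0 [0.0001 0.0894 0.0001] pre [ 24.4   5.4 -16.7] post [ 25.8   5.4 -14.5]
1 [0.0001 0.0894 0.0001] pre [ 25.8   5.4 -14.5] post [ 27.    5.4 -12.1]
2 [0.0001 0.0894 0.0001] pre [ 27.    5.4 -12.1] post [28.   5.4 -9.7]
3 [0.0001 0.0894 0.0001] pre [28.   5.4 -9.7] post [28.7  5.4 -7.1]
4 [0.0001 0.0894 0.0001] pre [28.7  5.4 -7.1] post [29.3  5.4 -4.5]
5 [0.0001 0.0894 0.0001] pre [29.3  5.4 -4.5] post [29.6  5.4 -1.9]
6 [0.0001 0.0894 0.0001] pre [29.6  5.4 -1.9] post [29.6  5.4  0.7]
7 [0.0001 0.0894 0.0001] pre [29.6  5.4  0.7] post [29.4  5.4  3.4]
8 [0.0001 0.0894 0.0001] pre [29.4  5.4  3.4] post [29.   5.4  6. ]
9 [0.0001 0.0894 0.0001] pre [29.   5.4  6. ] post [28.4  5.4  8.6]
10 [0.0001 0.0894 0.0001] pre [28.4  5.4  8.6] post [27.5  5.4 11.1]
11 [0.0001 0.0894 0.0001] pre [27.5  5.4 11.1] post [26.4  5.4 13.5]
12 [0.0001 0.0894 0.0001] pre [26.4  5.4 13.5] post [25.1  5.3 15.8]
13 [0.0001 0.0894 0.0001] pre [25.1  5.3 15.8] post [23.6  5.4 18. ]
14 [0.0001 0.0894 0.0001] pre [23.6  5.4 18. ] post [21.9  5.4 20. ]
```

Request:
step_arm(increments=[[[0, 0.09, 0, 24, 0, -17, 85], [0, 0.09, 0, 26, 0, -14, 85], [0, 0.09, 0, 27, 0, -12, 85], [0, 0.09, 0, 28, 0, -10, 85], [0, 0.09, 0, 29, 0, -7, 85]]])

```text
time_s: 0.6
position: [0.3427, 0.435, 0.2307]
orientation: [-1.572, -0.0, -0.897]
contact_force: [1.1, 0.5, -0.3]
width: 0.0848
```

Request:
step_arm(increments=[[[0, 0.09, 0, 29, 0, -4, 85], [0, 0.09, 0, 30, 0, -2, 85], [0, 0.09, 0, 30, 0, 1, 85], [0, 0.09, 0, 29, 5, 3, 85], [0, 0.09, 0, 29, 5, 6, 85]]])

```text
time_s: 1.1
position: [0.417, 0.307, 0.2209]
orientation: [-1.571, -0.0, -1.347]
contact_force: [-0.1, 0.5, -0.5]
width: 0.085
```

Request:
step_arm(increments=[[[0, 0.09, 0, 28, 10, 9, 85], [0, 0.09, 0, 27, 10, 11, 85], [0, 0.09, 0, 26, 10, 14, 85], [0, 0.09, 0, 25, 10, 16, 85], [0, 0.08, 0, 23, 10, 18, 85]]])

```text
time_s: 1.6
position: [0.4914, 0.1803, 0.1705]
orientation: [-1.572, -0.0, -1.787]
contact_force: [0.7, -0.0, -0.6]
width: 0.0849
```

```bash
python3 -c "
from h import *
s=observe();print(s)
C=cam('wrist')
p,d=eyes.camera('wrist');np.savez('w1.npz',p=p,d=d);cv2.imwrite('pics/w1.png',p[:,:,::-1])
print(-C[0].T@C[1])
plan([.491,.1795,.15],np.radians(-102.3),1)"
```

```text
{'time_s': 1.6, 'qpos': array([ 2.28034162e-01,  1.39184956e-01, -3.29929620e-01,  1.10248768e+00,
        4.74314910e-05,  2.01537356e+00]), 'joint_vel': array([-0.54166899,  0.16003672, -0.03794876, -0.2019091 ,  0.001472  ,
        0.24901814]), 'joint_efforts': array([ 2.55372718e+00, -3.66425729e+01,  2.74390322e+01,  3.61719104e-01,
       -2.82123807e-02, -1.45509364e-01]), 'position': array([0.49137326, 0.18026162, 0.17049407]), 'orientation': array([-1.57154431e+00, -3.03788631e-04, -1.78733930e+00]), 'contact_force': array([ 0.68832164, -0.04205553, -0.59671179]), 'torque': array([ 0.01107685, -0.03810349,  0.01588562]), 'width': 0.0849358410402889}
[0.50798255 0.26087072 0.3128741 ]
at [0.4927 0.177  0.1688] [-1.5711 -0.004  -1.7927] t 1.65
0 [ 0.0003 -0.0072  0.004 ] pre [-2.2 18.8 -2.2] post [-2.1 18.8 -2.2]
```

View pics/w1.png

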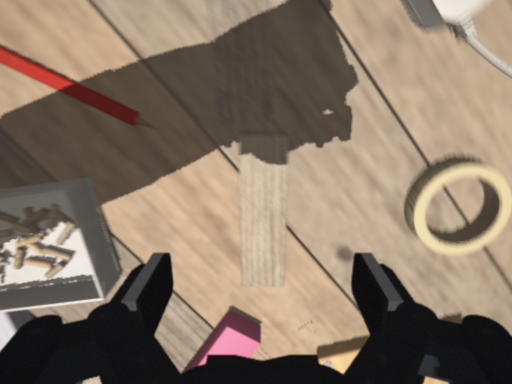

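The wrist view shows the long offcut at (263,210), upright and centred between the fingers at x = 165 and 360. I'll let the arm settle and measure once more.

Request:
step_arm(increments=[[[0, 0, 0, 0, 5, 0, 85], [0, 0, 0, 0, 5, 0, 85], [0, 0, 0, 0, 0, 0, 85], [0, 0, 0, 0, 0, 0, 85], [0, 0, 0, 0, 0, 0, 85]]])

```text
time_s: 2.15
position: [0.4912, 0.1822, 0.1616]
orientation: [-1.57, 0.0, -1.782]
contact_force: [0.9, -0.2, 0.1]
width: 0.0851
```

```bash
python3 -c "
from h import *
C=cam('wrist')
p,d=eyes.camera('wrist');W=cloud(C,d)
print('force',observe()['contact_force'])
m=((W[...,2]>.024)&(W[...,2]<.037)&(abs(W[...,0]-.48)<.07)&(abs(W[...,1]-.14)<.11)).astype(np.uint8)
_,L,st,ce=cv2.connectedComponentsWithStats(m,connectivity=4);k=1+np.argmax(st[1:,4]);mm=L==k
P=np.array([ray(C,(a,b),.03)[:2] for b,a in zip(*np.nonzero(mm))])*1000
r=cv2.minAreaRect(P.astype(np.float32));print(r,st[k],np.median(W[mm][:,2]))
a=np.radians(77.7);
plan([.491,.1795,.15],np.radians(-102.3),1)"
```

```text
force [-0.31281892  1.22197551  0.17551964]
((481.59637451171875, 145.4606475830078), (160.16323852539062, 44.71165466308594), 77.61378479003906) [ 236  135   52  158 7419] 0.02972228166299026
at [0.4914 0.1821 0.1617] [-1.5701e+00  4.0000e-04 -1.7826e+00] t 2.2
0 [-0.0007  0.0029 -0.0004] pre [ 2.7 11.7  0.2] post [ 2.7 11.7  0.2]
```

Request:
step_arm(increments=[[[0, 0, 0, 1, 20, -1, 85], [0, 0, 0, 0, 30, 0, 85], [0, 0, 0, 0, 30, 0, 85], [0, 0, 0, 0, 30, 0, 85], [0, 0, 0, 0, 20, 0, 85]]])

```text
time_s: 2.7
position: [0.4891, 0.1808, 0.0297]
orientation: [-1.572, -0.001, -1.783]
contact_force: [0.4, 0.7, -0.8]
width: 0.0849
```

Request:
step_arm(increments=[[[0, 0, 0, 0, 12, 0, 85], [0, 0, 0, 0, 10, 0, 85], [0, 0, 0, 0, 4, 0, 85], [0, 0, 0, 0, 0, 0, 85], [0, 0, 0, 0, 0, 0, 85]]])

```text
time_s: 3.2
position: [0.491, 0.181, 0.0062]
orientation: [-1.569, 0.001, -1.784]
contact_force: [-0.2, 0.6, 0.0]
width: 0.0852
```

Request:
step_arm(increments=[[[0, 0, 0, 0, 0, 0, 60], [0, 0, 0, 0, 0, 0, 50], [0, 0, 0, 0, 0, 0, 40], [0, 0, 0, 0, 0, 0, 40], [0, 0, 0, 0, 0, 0, 40]]], force=50)

```text
time_s: 3.7
position: [0.491, 0.1809, 0.0061]
orientation: [-1.569, 0.001, -1.784]
contact_force: [0.3, -0.5, 4.6]
width: 0.0443
```

Request:
step_arm(increments=[[[0, 0, 0, 0, 0, 0, 40], [0, 0, 0, 0, 0, 0, 40], [0, 0, 0, 0, -5, 0, 40], [0, 0, 0, 0, -10, 0, 40], [0, 0, 0, 0, -10, 0, 40]]])

```text
time_s: 4.2
position: [0.4894, 0.1806, 0.0305]
orientation: [-1.572, -0.001, -1.784]
contact_force: [0.3, 0.5, -1.1]
width: 0.0439
```

```bash
python3 -c "
from h import *
print(observe()['position'],observe()['width'])
p,d=eyes.camera('wrist');cv2.imwrite('pics/w2.png',p[:,:,::-1])
"
```

```text
[0.48939054 0.18055384 0.03052583] 0.04386404200617462
```

View pics/w2.png

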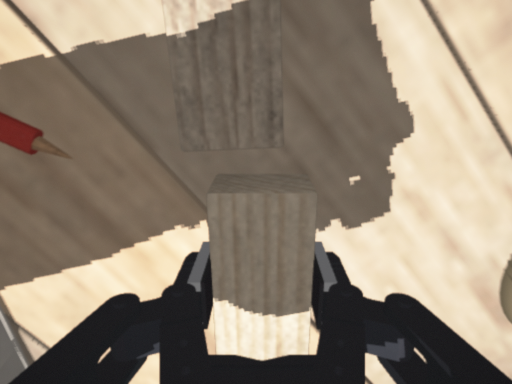

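```bash
python3 -c "
from h import *
C=cam('wrist')
p,d=eyes.camera('wrist');W=cloud(C,d)
print(W[185:192:2,262].round(4), W[200,[215,262,310]].round(4),W[178,[225,262,300]].round(4))
plan([.571,-.0085,.038],-1.480,10)"
```

```text
[[0.4989 0.2225 0.0466]
 [0.4988 0.2224 0.049 ]
 [0.4988 0.2225 0.0519]
 [0.4989 0.2225 0.0546]] [[0.4798 0.2234 0.0564]
 [0.4981 0.2193 0.0561]
 [0.517  0.2151 0.0559]] [[0.4824 0.2263 0.0363]
 [0.499  0.223  0.0374]
 [0.5159 0.2191 0.0368]]
at [0.4916 0.1811 0.032 ] [-1.5679e+00  1.4000e-03 -1.7838e+00] t 4.3
0 [-0.0003 -0.0304 -0.0001] pre [16.8 -0.6 11.8] post [17.2 -0.6 11.3]
1 [-0.0003 -0.0304 -0.0001] pre [17.2 -0.6 11.3] post [17.5 -0.6 10.7]
2 [-0.0003 -0.0304 -0.0001] pre [17.5 -0.6 10.7] post [17.9 -0.6 10.2]
3 [-0.0003 -0.0304 -0.0001] pre [17.9 -0.6 10.2] post [18.2 -0.6  9.6]
4 [-0.0003 -0.0304 -0.0001] pre [18.2 -0.6  9.6] post [18.4 -0.6  9.1]
5 [-0.0003 -0.0304 -0.0001] pre [18.4 -0.6  9.1] post [18.7 -0.6  8.5]
6 [-0.0003 -0.0304 -0.0001] pre [18.7 -0.6  8.5] post [19.  -0.6  8. ]
7 [-0.0003 -0.0304 -0.0001] pre [19.  -0.6  8. ] post [19.2 -0.6  7.4]
8 [-0.0003 -0.0304 -0.0001] pre [19.2 -0.6  7.4] post [19.4 -0.6  6.8]
9 [-0.0003 -0.0304 -0.0001] pre [19.4 -0.6  6.8] post [19.6 -0.6  6.2]
```

Request:
step_arm(increments=[[[0, -0.03, 0, 17, -3, 12, 40], [0, -0.03, 0, 17, -3, 11, 40], [0, -0.03, 0, 18, 0, 11, 40], [0, -0.03, 0, 18, 0, 10, 40], [0, -0.03, 0, 18, 0, 9, 40]]])

```text
time_s: 4.8
position: [0.5294, 0.0848, 0.0364]
orientation: [-1.571, 0.0, -1.633]
contact_force: [0.0, 0.8, -1.2]
width: 0.0439
```

Request:
step_arm(increments=[[[0, -0.03, 0, 18, 0, 9, 40], [0, -0.03, 0, 19, 0, 8, 40], [0, -0.03, 0, 19, 0, 8, 40], [0, -0.03, 0, 15, 0, 7, 40], [0, -0.03, 0, 10, 0, 6, 40]]])

```text
time_s: 5.3
position: [0.5665, 0.0031, 0.0363]
orientation: [-1.571, -0.0, -1.484]
contact_force: [0.0, -0.2, -0.4]
width: 0.0439
```

Request:
step_arm(increments=[[[0, 0, 0, 5, 0, 0, 40], [0, 0, 0, 0, 0, 0, 40], [0, 0, 0, 0, 0, 0, 40], [0, 0, 0, 0, 0, 0, 40], [0, 0, 0, 0, 0, 0, 40]]])

```text
time_s: 5.8
position: [0.5663, -0.0001, 0.0363]
orientation: [-1.571, 0.0, -1.483]
contact_force: [-0.8, 0.4, -1.7]
width: 0.0442
```

```bash
python3 -c "
from h import *
C=cam('top')
p,d=eyes.camera('top');cv2.imwrite('pics/t2.png',cv2.resize(p[100:280,230:450,::-1],None,fx=3.3,fy=3.3))
p,d=eyes.camera('scene');cv2.imwrite('pics/s2.png',cv2.resize(p[180:340,200:420,::-1],None,fx=3.6,fy=3.6))
plan([.579,-.0985,.030],-1.480,1)"
```

```text
at [ 5.665e-01 -3.000e-04  3.630e-02] [-1.5709e+00  1.0000e-04 -1.4833e+00] t 5.9
0 [ 0.0001 -0.0033 -0.0001] pre [98.9  6.3  3.9] post [99.   6.3  3.6]
```

View pics/t2.png

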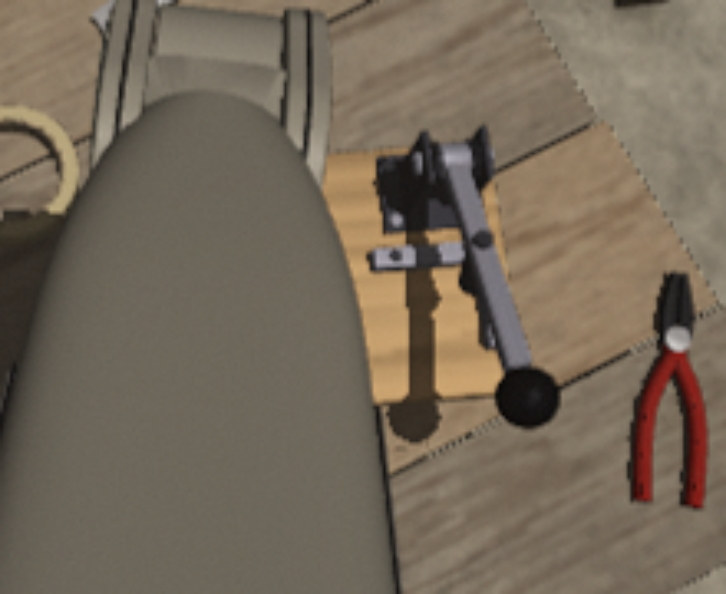

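View pics/s2.png

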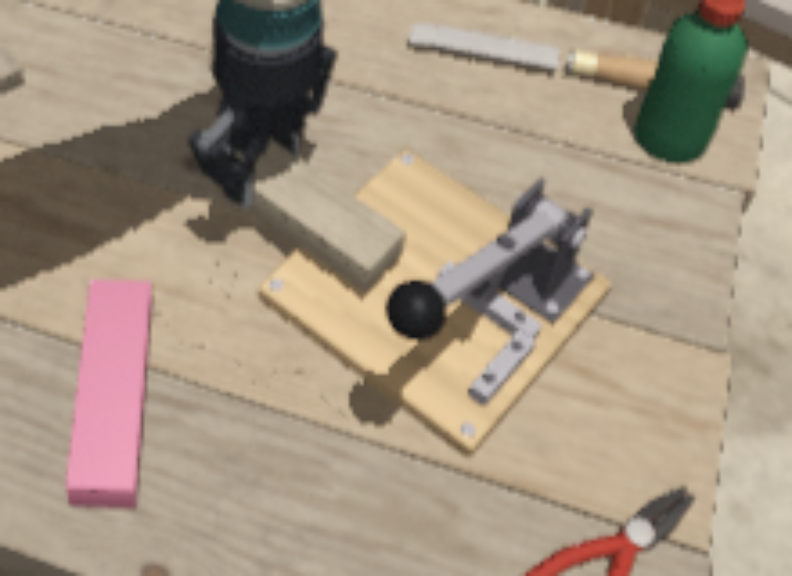

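Request:
step_arm(increments=[[[0, -0.003, 0, 10, 0, 2, 40], [0, 0, 0, 20, 1, 0, 40], [0, 0, 0, 20, 2, 0, 40], [0, 0, 0, 18, 2, 0, 40], [0, 0, 0, 12, 2, 0, 40]]])

```text
time_s: 6.4
position: [0.5762, -0.082, 0.0293]
orientation: [-1.57, -0.0, -1.482]
contact_force: [-0.3, 0.2, -1.5]
width: 0.0439
```

Request:
step_arm(increments=[[[0, 0, 0, 6, 2, 0, 40], [0, 0, 0, 3, 1, 0, 40], [0, 0, 0, 0, 1, 0, 40], [0, 0, 0, 0, 0, 0, 40], [0, 0, 0, 0, 0, 0, 40]]])

```text
time_s: 6.9
position: [0.5765, -0.0885, 0.0253]
orientation: [-1.571, 0.0, -1.48]
contact_force: [-0.1, 0.6, -1.5]
width: 0.0442
```

```bash
python3 -c "
from h import *
p,d=eyes.camera('scene');cv2.imwrite('pics/s3.png',cv2.resize(p[180:340,200:420,::-1],None,fx=3.6,fy=3.6))
print(observe()['contact_force'])
plan([.579,-.0985,.0245],-1.480,1)"
```

```text
[ 0.63060323 -0.07171372 -0.42770282]
at [ 0.5766 -0.0886  0.0254] [-1.5708e+00  1.0000e-04 -1.4800e+00] t 6.95
0 [ 0.      0.     -0.0001] pre [10.1  0.9  1.5] post [10.1  0.9  1.5]
```

View pics/s3.png

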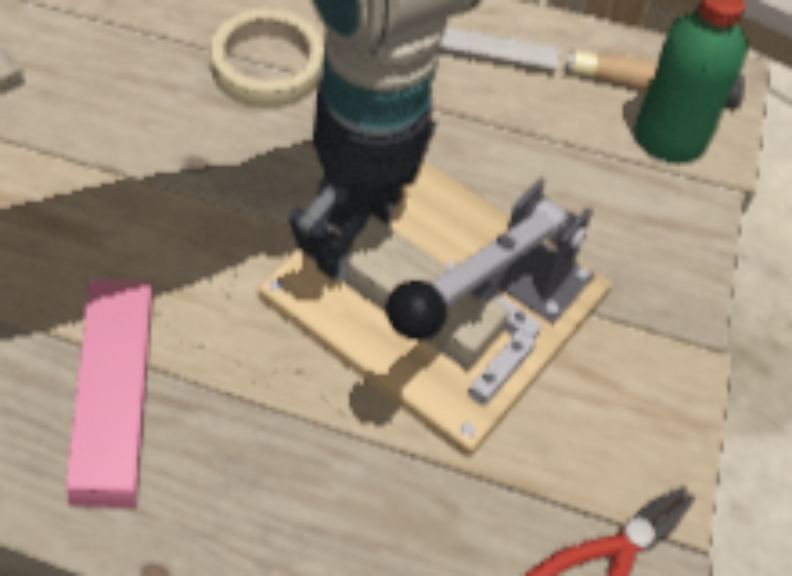

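Request:
step_arm(increments=[[[0, 0, 0, 2, 0, 0.4, 40], [0, 0, 0, 2, 0, 0.4, 40], [0, 0, 0, 2, 0, 0, 40], [0, 0, 0, 1, 0, 0, 40], [0, 0, 0, 0, 0, 0, 40]]])

```text
time_s: 7.45
position: [0.5782, -0.0963, 0.0253]
orientation: [-1.571, -0.0, -1.481]
contact_force: [0.4, 0.3, -1.4]
width: 0.044
```

Request:
step_arm(increments=[[[0, 0, 0, 1, 0, 0, 40], [0, 0, 0, 1, 0, 0, 40], [0, 0, 0, 1, 0, 0, 40], [0, 0, 0, 0, 0, 0, 40], [0, 0, 0, 0, 0, 0, 40]]])

```text
time_s: 7.95
position: [0.5782, -0.0978, 0.0253]
orientation: [-1.571, 0.003, -1.48]
contact_force: [0.2, 4.5, -0.0]
width: 0.0438
```

Request:
step_arm(increments=[[[0, 0, 0, -0.5, 0, 0.7, 40], [0, 0, 0, 0, 0, 0.7, 40], [0, 0, 0, 0, 0, 0.7, 40], [0, 0, 0, 0, 0, 0, 40], [0, 0, 0, 0, 0, 0, 40]]])

```text
time_s: 8.45
position: [0.5785, -0.0977, 0.0248]
orientation: [-1.574, 0.001, -1.482]
contact_force: [-3.0, 4.2, 2.3]
width: 0.044
```

```bash
python3 -c "
from h import *
s=observe();print(s['contact_force'],s['torque'])
C=cam('wrist');p,d=eyes.camera('wrist');cv2.imwrite('pics/w3.png',p[:,:,::-1]);W=cloud(C,d)
for uv in [(262,200),(262,195),(262,183),(220,205),(305,205),(100,100)]: print(uv,W[uv[1],uv[0]].round(4))
"
```

```text
[-3.01162725  4.17806928  2.31635826] [ 0.74407593  0.71334108 -0.41476462]
(262, 200) [ 0.5742 -0.0588  0.0483]
(262, 195) [ 0.574  -0.0567  0.0484]
(262, 183) [ 0.5738 -0.0548  0.0383]
(220, 205) [ 0.5575 -0.0623  0.0488]
(305, 205) [ 0.5916 -0.0593  0.0487]
(100, 100) [ 0.4878 -0.0297 -0.0012]
```

View pics/w3.png

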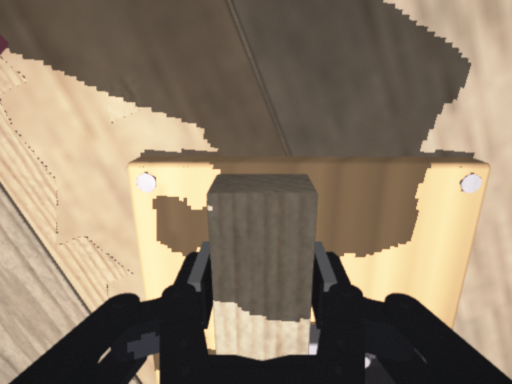

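Request:
step_arm(increments=[[[0, 0, 0, 0, 0.6, -0.3, 40], [0, 0, 0, 0, 0, 0, 50], [0, 0, 0, 0, 0, 0, 70], [0, 0, 0, 0, 0, 0, 85], [0, 0, 0, 0, 0, 0, 85]]])

```text
time_s: 9.0
position: [0.5807, -0.099, 0.025]
orientation: [-1.57, -0.001, -1.481]
contact_force: [-0.4, -0.7, 0.3]
width: 0.0853
```

Request:
step_arm(increments=[[[0, 0, 0, 0, 0, 0, 85], [0, 0, 0, 0, 0, 0, 85], [0, 0, 0, 0, -15, 0, 85], [0, 0, 0, 0, -25, 0, 85], [0, 0, 0, 0, -25, 0, 85]]])

```text
time_s: 9.5
position: [0.5798, -0.0983, 0.091]
orientation: [-1.571, 0.0, -1.481]
contact_force: [0.5, -0.8, -0.7]
width: 0.0849
```

Request:
step_arm(increments=[[[0, 0, 0, -10, -30, 0, 85], [0, 0, 0, -10, -30, 0, 85], [0, 0, 0, -10, -20, 0, 85], [0, 0, 0, 0, 0, 0, 85], [0, 0, 0, 0, 0, 0, 85]]])

```text
time_s: 10.0
position: [0.5778, -0.0686, 0.1707]
orientation: [-1.569, -0.001, -1.48]
contact_force: [-0.1, -0.5, -0.8]
width: 0.0852
```

```bash
python3 -c "
from h import *
s=observe();print(s['position'],s['contact_force'])
p,d=eyes.camera('scene');cv2.imwrite('pics/s4.png',cv2.resize(p[180:340,200:420,::-1],None,fx=3.6,fy=3.6))
C=cam('wrist');p,d=eyes.camera('wrist');cv2.imwrite('pics/w4.png',p[:,:,::-1]);W=cloud(C,d);np.savez('w4.npz',p=p,d=d,W=W)
m=((W[...,2]>.043)&(W[...,2]<.054)&(abs(W[...,0]-.582)<.05)&(abs(W[...,1]+.13)<.11)).astype(np.uint8)
_,L,st,ce=cv2.connectedComponentsWithStats(m,connectivity=4);k=1+np.argmax(st[1:,4]);mm=L==k
P=np.array([ray(C,(a,b),.048)[:2] for b,a in zip(*np.nonzero(mm))])*1000
a=np.radians(5.15);e=np.array([[np.cos(a),np.sin(a)],[-np.sin(a),np.cos(a)]]);Q=(P-[577.5,-166.5])@e.T
r=cv2.minAreaRect(Q.astype(np.float32));print('press frame',r,cv2.boxPoints(r).round(1).tolist())
"
```

```text
[ 0.5778302  -0.06861247  0.17072989] [-0.11281496 -0.52084305 -0.76324932]
press frame ((5.799785614013672, 32.80674743652344), (159.0908660888672, 44.71771240234375), 89.79925537109375) [[-16.799999237060547, -46.70000076293945], [27.899999618530273, -46.79999923706055], [28.399999618530273, 112.30000305175781], [-16.299999237060547, 112.4000015258789]]
```

View pics/s4.png

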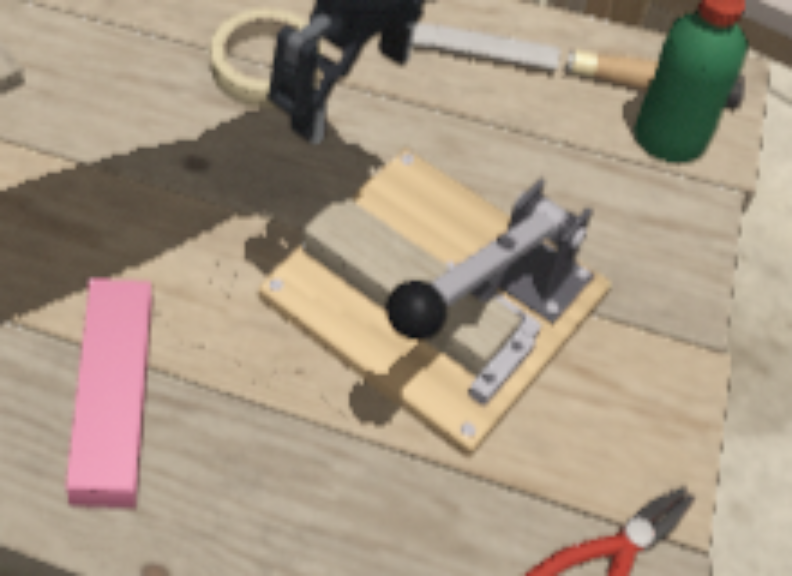

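View pics/w4.png

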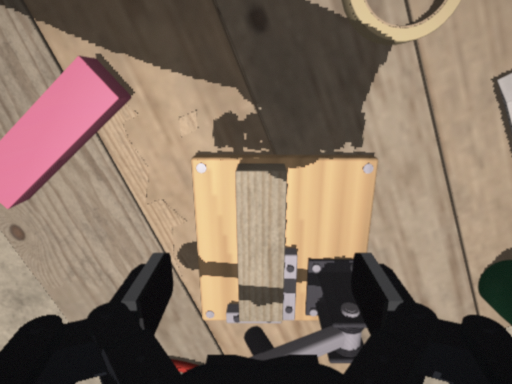

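```bash
python3 -c "
from h import *
z=np.load('w4.npz');W=z['W']
C=cam('wrist')
a=np.radians(5.15);e=np.array([[np.cos(a),np.sin(a)],[-np.sin(a),np.cos(a)]])
f=lambda P:((P[:,:2]*1000-[577.5,-166.5])@e.T)
B=(W[...,2]>.011)&(W[...,2]<.025)
# base +y edge
pts=np.array([ray(C,(u,np.nonzero(B[:250,u])[0].min()-.5),.018) for u in list(range(205,232))+list(range(292,365,4))]);print('base y edge (115):',np.median(f(pts)[:,1]))
pts=np.array([ray(C,(np.nonzero(B[v,150:400])[0].min()+149.5,v),.018) for v in range(175,245)]);print('base -x edge(-60):',np.median(f(pts)[:,0]))
pts=np.array([ray(C,(np.nonzero(B[v,150:400])[0].max()+150.5,v),.018) for v in range(175,245)]);print('base +x edge(120):',np.median(f(pts)[:,0]))
"
```

```text
base y edge (115): 118.02261311207036
base -x edge(-60): -61.35266773967485
base +x edge(120): 116.14647670055368
```

Correcting for the wrist camera's bias, taken from the base edges, the wood is at about x 7.8, y 29.8 in the press frame. That is home, and the views agree with the contact forces. Next is the lever.

```bash
python3 -c "
from h import *
plan([.4944,-.202,.24],.09,15)"
```

```text
at [ 0.5765 -0.0686  0.1687] [-1.5726e+00  4.0000e-04 -1.4810e+00] t 10.1
0 [ 1.000e-04 -1.047e-01 -1.000e-04] pre [ 8.4 -4.7 -6.3] post [ 7.7 -4.7 -7.1]
1 [ 1.000e-04 -1.047e-01 -1.000e-04] pre [ 7.7 -4.7 -7.1] post [ 6.9 -4.7 -7.9]
2 [ 1.000e-04 -1.047e-01 -1.000e-04] pre [ 6.9 -4.7 -7.9] post [ 6.  -4.7 -8.5]
3 [ 1.000e-04 -1.047e-01 -1.000e-04] pre [ 6.  -4.7 -8.5] post [ 5.1 -4.7 -9.1]
4 [ 1.000e-04 -1.047e-01 -1.000e-04] pre [ 5.1 -4.7 -9.1] post [ 4.1 -4.7 -9.6]
5 [ 1.000e-04 -1.047e-01 -1.000e-04] pre [ 4.1 -4.7 -9.6] post [  3.1  -4.7 -10. ]
6 [ 1.000e-04 -1.047e-01 -1.000e-04] pre [  3.1  -4.7 -10. ] post [  2.   -4.7 -10.2]
7 [ 1.000e-04 -1.047e-01 -1.000e-04] pre [  2.   -4.7 -10.2] post [  0.9  -4.7 -10.4]
8 [ 1.000e-04 -1.047e-01 -1.000e-04] pre [  0.9  -4.7 -10.4] post [ -0.1  -4.7 -10.4]
9 [ 1.000e-04 -1.047e-01 -1.000e-04] pre [ -0.1  -4.7 -10.4] post [ -1.2  -4.7 -10.4]
10 [ 1.000e-04 -1.047e-01 -1.000e-04] pre [ -1.2  -4.7 -10.4] post [ -2.3  -4.7 -10.2]
11 [ 1.000e-04 -1.047e-01 -1.000e-04] pre [ -2.3  -4.7 -10.2] post [-3.4 -4.7 -9.9]
12 [ 1.000e-04 -1.047e-01 -1.000e-04] pre [-3.4 -4.7 -9.9] post [-4.4 -4.7 -9.5]
13 [ 1.000e-04 -1.047e-01 -1.000e-04] pre [-4.4 -4.7 -9.5] post [-5.3 -4.7 -9. ]
14 [ 1.000e-04 -1.047e-01 -1.000e-04] pre [-5.3 -4.7 -9. ] post [-6.3 -4.8 -8.4]
```

Up first, then across.

Request:
step_arm(increments=[[[0, -0.1, 0, 0, -15, 0, 85], [0, -0.1, 0, 0, -25, 0, 85], [0, -0.1, 0, 0, -20, 0, 85], [0, -0.1, 0, 6, -15, -8, 85], [0, -0.1, 0, 6, -5, -9, 85]]])

```text
time_s: 10.6
position: [0.5674, -0.0872, 0.2501]
orientation: [-1.571, -0.0, -0.977]
contact_force: [-0.2, 0.8, 0.0]
width: 0.0851
```

Request:
step_arm(increments=[[[0, -0.1, 0, 6, 0, -14, 85], [0, -0.1, 0, 4, 0, -15, 85], [0, -0.1, 0, 3, 0, -15, 85], [0, -0.1, 0, 1, 0, -15, 85], [0, -0.1, 0, 0, 0, -15, 85]]])

```text
time_s: 11.1
position: [0.5231, -0.1502, 0.2478]
orientation: [-1.571, 0.004, -0.477]
contact_force: [-0.9, 0.1, 0.3]
width: 0.0851
```

Request:
step_arm(increments=[[[0, -0.1, 0, -2, 0, -14, 85], [0, -0.1, 0, -3, 0, -13, 85], [0, -0.12, 0, -5, 0, -12, 85], [0, -0.12, 0, -6, 0, -10, 85], [0, -0.13, 0, -6, 0, -8, 85]]])

```text
time_s: 11.6
position: [0.4852, -0.1993, 0.2479]
orientation: [-1.569, 0.003, 0.093]
contact_force: [-0.1, -0.4, -0.2]
width: 0.0851
```

Request:
step_arm(increments=[[[0, 0, 0, 0, 0, 0, 85], [0, 0, 0, 0, 0, 0, 85], [0, 0, 0, 0, 0, 0, 85], [0, 0, 0, 0, 0, 0, 85], [0, 0, 0, 0, 0, 0, 85]]])

```text
time_s: 12.1
position: [0.4869, -0.1986, 0.2496]
orientation: [-1.571, 0.0, 0.089]
contact_force: [-0.4, 0.6, 0.3]
width: 0.085
```

```bash
python3 -c "
from h import *
plan([.4944,-.202,.24],.09,1)
C=cam('wrist');p,d=eyes.camera('wrist');cv2.imwrite('pics/w5.png',p[:,:,::-1]);print(proj(C,[.4944,-.202,.168]))"
```

```text
at [ 0.4869 -0.1986  0.2496] [-1.5707e+00  1.0000e-04  8.9100e-02] t 12.1
0 [-0.0001 -0.0009 -0.0001] pre [ 7.2  9.6 -4.1] post [ 7.2  9.6 -4.1]
[255.72670045 210.41935083]
```

View pics/w5.png

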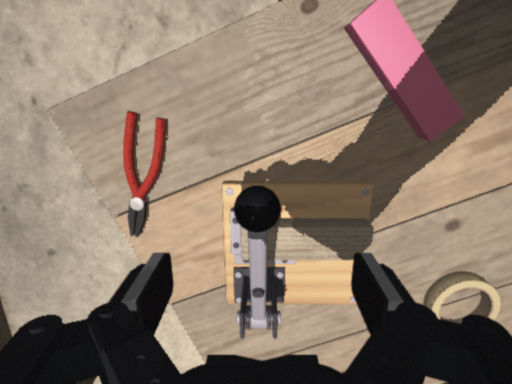

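Request:
step_arm(increments=[[[0, 0, 0, 3, 15, -1, 85], [0, 0, 0, 3, 20, -1, 85], [0, 0, 0, 1, 20, -1, 85], [0, 0, 0, 0, 20, 0, 85], [0, 0, 0, 0, 15, 0, 85]]])

```text
time_s: 12.65
position: [0.4936, -0.2008, 0.1585]
orientation: [-1.57, 0.001, 0.089]
contact_force: [0.7, 0.2, -0.4]
width: 0.0847
```

Request:
step_arm(increments=[[[0, 0, 0, 0, 8, 0, 85], [0, 0, 0, 0, 2, 0, 85], [0, 0, 0, 0, 0, 0, 70], [0, 0, 0, 0, 0, 0, 55], [0, 0, 0, 0, 0, 0, 45]]])

```text
time_s: 13.15
position: [0.4947, -0.2016, 0.1507]
orientation: [-1.572, -0.002, 0.089]
contact_force: [-0.6, 0.7, 0.6]
width: 0.0457
```

```bash
python3 -c "
from h import *
s=observe();print(s['position'],s['width'],s['contact_force'])
p,d=eyes.camera('wrist');cv2.imwrite('pics/w6.png',p[:,:,::-1])
p,d=eyes.camera('scene');cv2.imwrite('pics/s6.png',cv2.resize(p[180:340,200:420,::-1],None,fx=3.6,fy=3.6))"
```

```text
[ 0.49465454 -0.20162657  0.15072936] 0.045661235059412913 [-0.59004616  0.73549345  0.5905644 ]
```

View pics/w6.png

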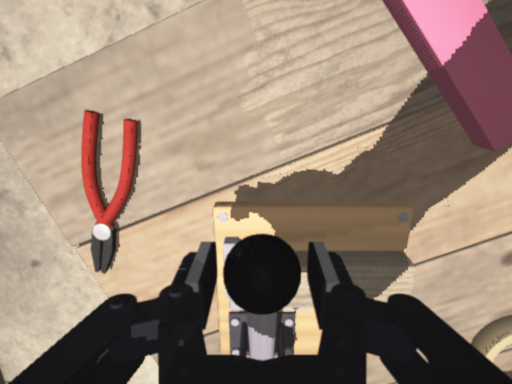

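View pics/s6.png

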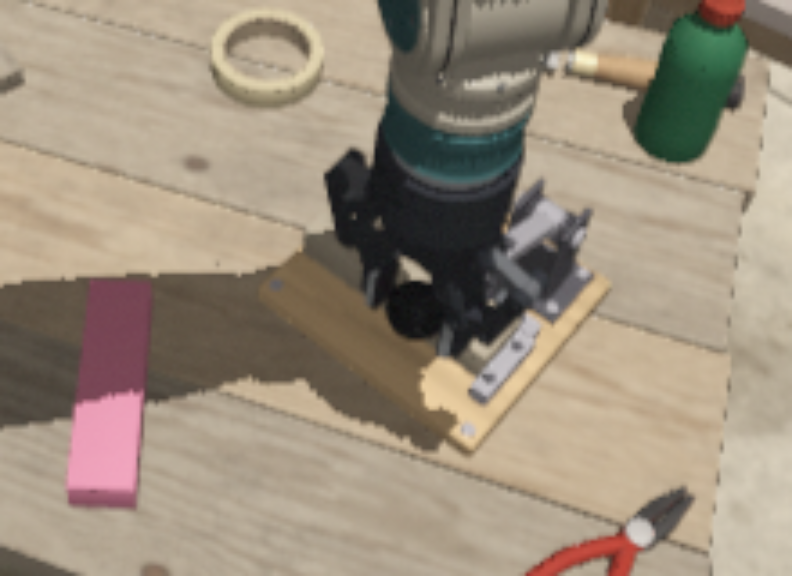

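Both fingers are centred on the ball at about (262,272). I'll close on it, then follow the arc down.

Request:
step_arm(increments=[[[0, 0, 0, 0, 0, 0, 30], [0, 0, 0, 0, 0, 0, 30], [0, 0, 0, 0, 0, 0, 30], [0, 0, 0, 0, 0, 0, 30], [0, 0, 0, 0, 0, 0, 30]]], force=50)

```text
time_s: 13.75
position: [0.4939, -0.2018, 0.1499]
orientation: [-1.572, 0.0, 0.089]
contact_force: [-0.8, -3.3, 2.8]
width: 0.0337
```

```bash
python3 -c "
import numpy as np
f=np.linspace(.4515,0,21);x=-190*np.cos(f);z=190*np.sin(f)
for i in range(20):print(i,(x[i+1]-x[i]).round(1),(z[i]-z[i+1]).round(1))"
```

```text
0 -1.8 3.9
1 -1.7 3.9
2 -1.7 4.0
3 -1.6 4.0
4 -1.5 4.0
5 -1.4 4.1
6 -1.3 4.1
7 -1.2 4.1
8 -1.1 4.1
9 -1.0 4.2
10 -0.9 4.2
11 -0.8 4.2
12 -0.7 4.2
13 -0.6 4.2
14 -0.5 4.3
15 -0.4 4.3
16 -0.3 4.3
17 -0.2 4.3
18 -0.1 4.3
19 -0.0 4.3
```

The width reads a little small, so the pads are slightly above the ball's equator. I'll reopen, lower 5 mm and grip again.

Request:
step_arm(increments=[[[0, 0, 0, 0, 0, 0, 36], [0, 0, 0, 0, 0, 0, 40], [0, 0, 0, 0, 2, 0, 48], [0, 0, 0, 0, 3, 0, 48], [0, 0, 0, 0, 0, 0, 48]]])

```text
time_s: 14.25
position: [0.4933, -0.2007, 0.1438]
orientation: [-1.569, 0.001, 0.089]
contact_force: [0.1, -0.6, -0.2]
width: 0.0482
```

Request:
step_arm(increments=[[[0, 0, 0, 0, 0, 0, 40], [0, 0, 0, 0, 0, 0, 30], [0, 0, 0, 0, 0, 0, 30], [0, 0, 0, 0, 0, 0, 30], [0, 0, 0, 0, 0, 0, 30]]])

```text
time_s: 14.75
position: [0.4939, -0.2017, 0.1449]
orientation: [-1.572, 0.0, 0.089]
contact_force: [-0.7, -3.4, 1.1]
width: 0.034
```

Request:
step_arm(increments=[[[0, 0, 0, -1.8, 4, 0, 30], [0, 0, 0, -1.7, 4, 0, 30], [0, 0, 0, -1.7, 4, 0, 30], [0, 0, 0, -1.6, 4, 0, 30], [0, 0, 0, -1.5, 4, 0, 30]]])

```text
time_s: 15.25
position: [0.4857, -0.2024, 0.1249]
orientation: [-1.572, -0.001, 0.089]
contact_force: [-2.6, -3.3, 6.3]
width: 0.0338
```

Request:
step_arm(increments=[[[0, 0, 0, -1.4, 4, 0, 30], [0, 0, 0, -1.3, 4, 0, 30], [0, 0, 0, -1.2, 4, 0, 30], [0, 0, 0, -1.1, 4, 0, 30], [0, 0, 0, -1, 4, 0, 30]]])

```text
time_s: 15.75
position: [0.481, -0.2029, 0.1053]
orientation: [-1.571, -0.003, 0.089]
contact_force: [-1.5, -2.9, 6.9]
width: 0.0338
```

```bash
python3 -c "
from h import *
s=observe();print(s['position'],s['width'],s['contact_force'])
p,d=eyes.camera('wrist');cv2.imwrite('pics/w7.png',p[:,:,::-1])
p,d=eyes.camera('scene');cv2.imwrite('pics/s7.png',cv2.resize(p[180:340,200:420,::-1],None,fx=3.6,fy=3.6))"
```

```text
[ 0.4809508  -0.20287395  0.10529946] 0.03375459748537409 [-1.49317739 -2.89005517  6.87896565]
```

View pics/s7.png

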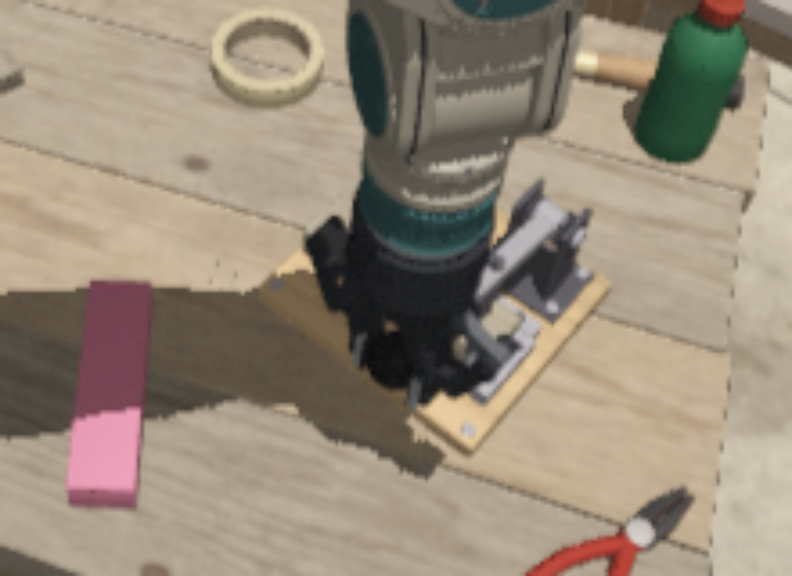

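View pics/w7.png

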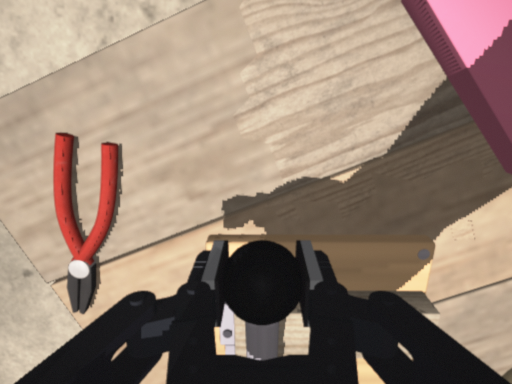

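Request:
step_arm(increments=[[[0, 0, 0, -0.9, 4.2, 0, 30], [0, 0, 0, -0.8, 4.2, 0, 30], [0, 0, 0, -0.7, 4.2, 0, 30], [0, 0, 0, -0.6, 4.2, 0, 30], [0, 0, 0, -0.5, 4.2, 0, 30]]])

```text
time_s: 16.35
position: [0.4779, -0.2031, 0.0846]
orientation: [-1.571, -0.004, 0.089]
contact_force: [-1.1, -1.5, 7.7]
width: 0.034
```

Request:
step_arm(increments=[[[0, 0, 0, -0.4, 4.2, 0, 30], [0, 0, 0, -0.3, 4.2, 0, 30], [0, 0, 0, -0.2, 4.2, 0, 30], [0, 0, 0, -0.1, 4.2, 0, 30], [0, 0, 0, 0, 4.2, 0, 30]]])

```text
time_s: 16.85
position: [0.477, -0.2033, 0.0638]
orientation: [-1.572, -0.004, 0.089]
contact_force: [-0.6, -0.7, 7.9]
width: 0.0336
```

Request:
step_arm(increments=[[[0, 0, 0, 0, 1.5, 0, 30], [0, 0, 0, 0, 1.5, 0, 30], [0, 0, 0, 0, 0, 0, 30], [0, 0, 0, 0, 0, 0, 30], [0, 0, 0, 0, 0, 0, 30]]])

```text
time_s: 17.35
position: [0.477, -0.2032, 0.061]
orientation: [-1.571, -0.004, 0.09]
contact_force: [-1.5, -1.1, 8.4]
width: 0.0333
```

```bash
python3 -c "
from h import *
s=observe();print(s['position'],s['width'],s['contact_force'])
C=cam('wrist');p,d=eyes.camera('wrist');cv2.imwrite('pics/w8.png',p[:,:,::-1]);W=cloud(C,d);print(W[270:330:10,262].round(4))
C=cam('scene');p,d=eyes.camera('scene');W=cloud(C,d);cv2.imwrite('pics/s8.png',cv2.resize(p[180:340,200:420,::-1],None,fx=3.6,fy=3.6));
print(proj(C,[.473,-.205,.085])*1-[200,180])"
```

```text
[ 0.47704092 -0.20319939  0.06095677] 0.033335316647493944 [-1.53292392 -1.14787087  8.40543246]
[[ 0.4608 -0.2039  0.0983]
 [ 0.4634 -0.2037  0.101 ]
 [ 0.4672 -0.2033  0.1019]
 [ 0.4701 -0.2031  0.104 ]
 [ 0.4747 -0.2027  0.1039]
 [ 0.4799 -0.2022  0.1033]]
[106.4684512  112.13127189]
```

View pics/s8.png

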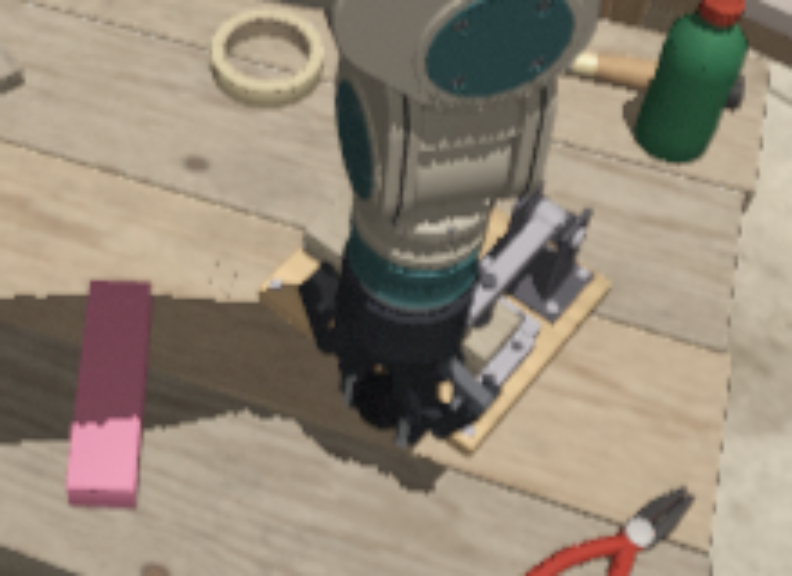

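View pics/w8.png

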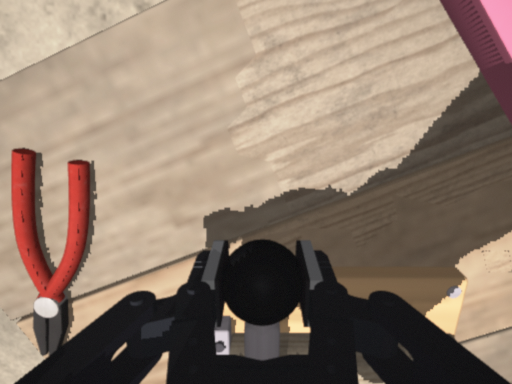

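The ball's top is at z of about 0.104, where 0.103 is expected at the stop. I'll push a little further until the force rises.

Request:
step_arm(increments=[[[0, 0, 0, 0, 1, 0, 30], [0, 0, 0, 0, 1, 0, 30], [0, 0, 0, 0, 1, 0, 30], [0, 0, 0, 0, 0, 0, 30], [0, 0, 0, 0, 0, 0, 30]]])

```text
time_s: 17.95
position: [0.4772, -0.2033, 0.0591]
orientation: [-1.572, -0.004, 0.089]
contact_force: [-3.6, 0.5, 16.4]
width: 0.0341
```

Request:
step_arm(increments=[[[0, 0, 0, 0, 1, 0, 30], [0, 0, 0, 0, 0, 0, 30], [0, 0, 0, 0, 0, 0, 30], [0, 0, 0, 0, 0, 0, 30], [0, 0, 0, 0, 0, 0, 30]]])

```text
time_s: 18.45
position: [0.4773, -0.2032, 0.0586]
orientation: [-1.571, -0.005, 0.09]
contact_force: [-4.4, 0.1, 19.4]
width: 0.0339
```

It is on the stop: the force has risen to 19 N and it has been held for over 0.5 s. Now I'll ease it up.

Request:
step_arm(increments=[[[0, 0, 0, 0, -1, 0, 30], [0, 0, 0, 0, -1.5, 0, 30], [0, 0, 0, 0, -2, 0, 30], [0, 0, 0, 0, -2.5, 0, 30], [0, 0, 0, 0, -3, 0, 30]]])

```text
time_s: 18.95
position: [0.4774, -0.2032, 0.067]
orientation: [-1.571, -0.005, 0.09]
contact_force: [0.3, -1.1, 6.7]
width: 0.0334
```

Request:
step_arm(increments=[[[0, 0, 0, 0.1, -3.5, 0, 30], [0, 0, 0, 0.1, -4, 0, 30], [0, 0, 0, 0.2, -4, 0, 30], [0, 0, 0, 0.3, -4, 0, 30], [0, 0, 0, 0.4, -4, 0, 30]]])

```text
time_s: 19.45
position: [0.4791, -0.203, 0.0864]
orientation: [-1.571, -0.006, 0.09]
contact_force: [6.2, -1.3, 2.7]
width: 0.0336
```

Request:
step_arm(increments=[[[0, 0, 0, 0.5, -4, 0, 30], [0, 0, 0, 0.6, -4, 0, 30], [0, 0, 0, 0.7, -4, 0, 30], [0, 0, 0, 0.8, -4, 0, 30], [0, 0, 0, 0.9, -4, 0, 30]]])

```text
time_s: 19.95
position: [0.481, -0.2029, 0.1056]
orientation: [-1.572, -0.002, 0.09]
contact_force: [4.8, -2.6, 1.5]
width: 0.0336
```

Request:
step_arm(increments=[[[0, 0, 0, 1, -4, 0, 30], [0, 0, 0, 1.1, -4, 0, 30], [0, 0, 0, 1.2, -4, 0, 30], [0, 0, 0, 1.3, -4, 0, 30], [0, 0, 0, 1.4, -4, 0, 30]]])

```text
time_s: 20.45
position: [0.485, -0.2025, 0.1251]
orientation: [-1.572, 0.002, 0.089]
contact_force: [2.2, -5.6, 0.3]
width: 0.0337
```

Request:
step_arm(increments=[[[0, 0, 0, 1.5, -4, 0, 30], [0, 0, 0, 1.6, -4, 0, 30], [0, 0, 0, 1.7, -4, 0, 30], [0, 0, 0, 1.7, -3, 0, 30], [0, 0, 0, 1.5, -3, 0, 30]]])

```text
time_s: 20.95
position: [0.4911, -0.2019, 0.1424]
orientation: [-1.572, 0.006, 0.088]
contact_force: [-1.8, -6.0, -2.2]
width: 0.0336
```

Request:
step_arm(increments=[[[0, 0, 0, 0.5, -1, 0, 30], [0, 0, 0, 0, 0, 0, 30], [0, 0, 0, 0, 0, 0, 30], [0, 0, 0, 0, 0, 0, 30], [0, 0, 0, 0, 0, 0, 30]]])

```text
time_s: 21.45
position: [0.4912, -0.2019, 0.1426]
orientation: [-1.572, 0.007, 0.088]
contact_force: [-1.4, -7.1, -2.2]
width: 0.0335
```

```bash
python3 -c "
from h import *
s=observe();print(s['position'],s['width'],s['contact_force'])
C=cam('wrist');p,d=eyes.camera('wrist');W=cloud(C,d);print(np.nanmax(W[250:330,262,2][W[250:330,262,2]<.25]))"
```

```text
[ 0.49115    -0.20190226  0.14256311] 0.033537808891954395 [-1.37806513 -7.06066316 -2.20105451]
0.1864787111421313
```

The ball's top is at 0.1865, which is fully up, and Fz is negative, so it is against the upper stop. I'll let go and retreat.

Request:
step_arm(increments=[[[0, 0, 0, 0, 0, 0, 35], [0, 0, 0, 0, 0, 0, 38], [0, 0, 0, 0, 0, 0, 45], [0, 0, 0, 0, 0, 0, 60], [0, 0, 0, 0, 0, 0, 85]]])

```text
time_s: 22.0
position: [0.4938, -0.2004, 0.1439]
orientation: [-1.569, 0.001, 0.09]
contact_force: [-0.4, -0.9, 0.3]
width: 0.0724
```

Request:
step_arm(increments=[[[0, 0, 0, 0, 0, 0, 85], [0, 0, 0, 0, 0, 0, 85], [0, 0, 0, 0, 0, 0, 85], [0, 0, 0, 0, -15, 0, 85], [0, 0, 0, 0, -25, 0, 85]]])

```text
time_s: 22.5
position: [0.4926, -0.2003, 0.1827]
orientation: [-1.568, 0.004, 0.089]
contact_force: [0.5, 0.3, 0.3]
width: 0.085
```

Request:
step_arm(increments=[[[0, 0, 0, 0, -30, 0, 85], [0, 0, 0, 0, -30, 0, 85], [0, 0, 0, 0, -30, 0, 85], [0, 0, 0, -10, -10, 0, 85], [0, 0, 0, -20, 0, 0, 85]]])

```text
time_s: 23.0
position: [0.4656, -0.2046, 0.2861]
orientation: [-1.573, -0.004, 0.09]
contact_force: [-1.2, 0.2, -0.8]
width: 0.0855
```

Request:
step_arm(increments=[[[0, 0, 0, -30, 0, 20, 85], [0, 0, 0, -30, 0, 30, 85], [0, 0, 0, -20, 0, 40, 85], [0, 0, 0, -10, 0, 40, 85], [0, 0, 0, 0, 0, 40, 85]]])

```text
time_s: 23.5
position: [0.3567, -0.0414, 0.283]
orientation: [-1.57, 0.002, 0.087]
contact_force: [0.8, 0.3, 0.5]
width: 0.0854
```

Request:
step_arm(increments=[[[0, 0, 0, 0, 0, 40, 85], [0, 0, 0, 0, 0, 40, 85], [0, 0, 0, 0, 0, 20, 85], [0, 0, 0, 0, 0, 0, 85], [0, 0, 0, 0, 0, 0, 85]]])

```text
time_s: 24.0
position: [0.3499, 0.0569, 0.2835]
orientation: [-1.571, 0.001, 0.09]
contact_force: [0.3, -0.0, -0.4]
width: 0.0847
```

```bash
python3 - <<'E'
from h import *
s=observe();print(s['time_s'],s['position'],s['contact_force'])
a=np.radians(5.15);e=np.array([[np.cos(a),np.sin(a)],[-np.sin(a),np.cos(a)]])
C=cam('top');p,d=eyes.camera('top');W=cloud(C,d);cv2.imwrite('pics/t9.png',p[:,:,::-1])
m=((W[...,2]>.043)&(W[...,2]<.054)&(abs(W[...,0]-.582)<.06)&(abs(W[...,1]+.13)<.12)).astype(np.uint8)
P=np.array([ray(C,(x,b),.048)[:2] for b,x in zip(*np.nonzero(m))])*1000;Q=(P-[577.5,-166.5])@e.T
r=cv2.minAreaRect(Q.astype(np.float32));print('wood in press frame',r,cv2.boxPoints(r).round(1).tolist())
hsv=cv2.cvtColor(p,cv2.COLOR_RGB2HSV);b=cv2.inRange(hsv,(0,0,0),(179,255,45));_,L,st,ce=cv2.connectedComponentsWithStats(b);k=L[219,390];print('knob px',ce[k],st[k])
p,d=eyes.camera('scene');cv2.imwrite('pics/s9.png',cv2.resize(p[180:340,200:420,::-1],None,fx=3.6,fy=3.6))
E
```

```text
24.0 [0.3499114  0.05689754 0.28347852] [ 0.33400552 -0.04564556 -0.37285855]
wood in press frame ((7.817312240600586, 31.7816162109375), (156.25328063964844, 45.64985656738281), 89.79698181152344) [[-15.300000190734863, -46.29999923706055], [30.399999618530273, -46.400001525878906], [30.899999618530273, 109.80000305175781], [-14.699999809265137, 110.0]]
knob px [389.28467153 219.87591241] [380 211  20  19 274]
```

View pics/t9.png

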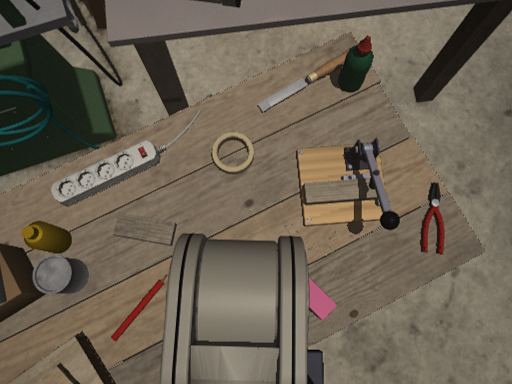

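View pics/s9.png

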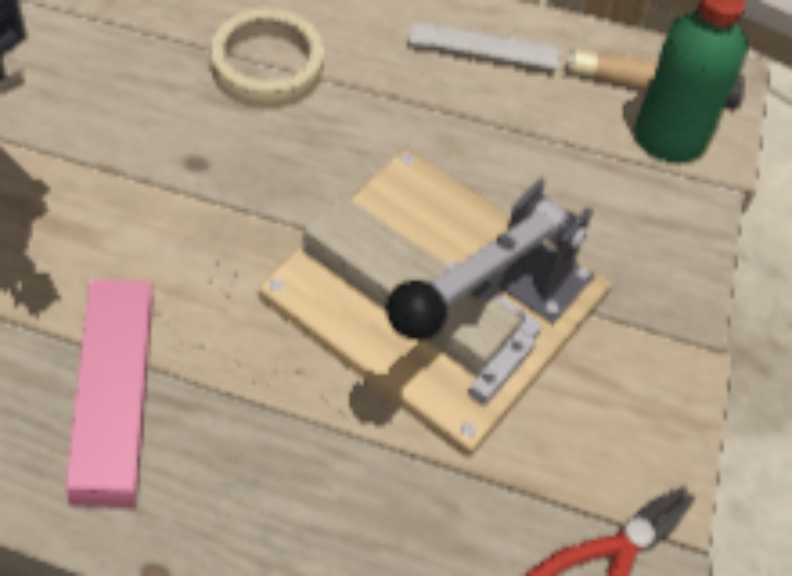

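The wood is home: its +y end is at 110 and its fence side at about 30 in the press frame. The knob is back at its starting pixel, and the short offcut and tape roll haven't moved. I'll hand the job in.

```bash
python3 -c "
from workcell import job
print(job.close_job())"
```

```text
the job is handed in; nothing more can be done
None
```

I laid the long offcut in the press corner, pressed the lever to its stop and eased it back up. I let go and handed the job in at about 24 s of the 66 s allowed; no verdict is reported.

- **Placing:** I picked the 30 mm thick, longer plain offcut and pushed it until I felt both the end stop (about 4 N) and the back fence (about 3 N).
- **Lever:** My first grip on the knob sat slightly above its middle, so I let go, lowered 5 mm and gripped again before pressing. At the stop the force rose from 8 N to 19 N. I held it there for over half a second, then raised it at about 0.04 m/s.
- **Last checks:** The top view puts the offcut in the press frame with its fence side at x 30–31 mm and its outer end at y 110 mm, square within about 0.2°. The knob is back at its starting pixel (389, 220), and the short offcut and tape roll look unmoved. The arm is clear of everything.
- **Disagreements:** The final fit gave the offcut as 156 mm long because the lever hides part of its stop end, so I trusted the outer end. The wrist camera read about 3 mm off in y, and after correcting it on the base edges it agreed with the top view.

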